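# Unlock the analyser lid and hold it half open

## Robot

A 6-joint arm with a two-finger parallel gripper is mounted at the origin on the work surface. World frame = base frame: x ahead of the robot, y to its left, z up, the work surface at z = 0. Lengths are in m, angles in rad, forces in N, time in s.
With the tool pointing down it reaches from about 0.3 to 0.85 m from the base axis. Payload 5.4 kg.
Tool frame: the origin (TCP) lies midway between the tips of the shut fingers; the grasp point (between the pads) lies 19 mm behind it (ctrl.grip_depth is the distance from the TCP to the grasp point, in m); z points along the fingers, y is the line along which they close (so a half turn about z gives the same grasp; the last joint's range is limited). The gripper opens to 85 mm and grips with 20 to 120 N. Pads are 22 mm wide; open, the fingers measure 114 mm over their backs; the gripper's body (76 mm by 85 mm) begins 54 mm behind the grasp point. The pads swing forward as they close: fully open they stand 13 mm farther back than shut.
Start: joints at [-1.321, 0.158, 1.597, -0, 1.386, -0.21], TCP at [0.255, -0.515, 0.231] pointing down, gripper open.
Joint ranges: [-2.91, 2.91], [-0.94, 2.29], [0.18, 2.7], [-1.29, 4.43], [0.17, 2.64], [-3, 3]. Speed limits (rad/s): [2.57, 2.57, 3.14, 3.14, 3.14, 3.14].

## Interface

Orientations are given as a unit quaternion [x, y, z, w].
In Python, from station import ctrl gives the robot as it stands. The module is installed in compiled form; this text tells all that it offers. Calls block until the motion is done:
- ctrl.reach(position, orientation): joint-space move of the TCP to a pose.
- ctrl.move_linear(position, ori=None, speed=0.15, threshold=None): straight line of the TCP; ori=None keeps the orientation; speed is the mean speed in m/s. With threshold (N) it stops when the force on the tool has changed by that much, and returns True; else False.
- ctrl.set_joints(angles): joint-space move.
- ctrl.set_gripper(opening, effort=None): finger opening in m; effort is the grip in N (None keeps the last); returns when the fingers have stopped.
- ctrl.sleep(seconds).
- ctrl.ik(position, orientation): joint angles nearest the present ones, or None.
- ctrl.get_image(name): name is "scene" or "top"; returns a dict with "image" (480x640x3 uint8, red, green, blue), "fx", "fy", "cx", "cy" (pixels), "dist" ([k1, k2, p1, p2, k3] as OpenCV has them; the pictures are not rectified), "xyz" and "attitude" of the camera in the world. Camera axes: x right, y up, looking along -z (the intrinsics and any distortion apply to the point x, -y, -z); pixel columns grow to the right and rows downward; lengths in m; the calibration is good to about 2 mm. A picture is of the moment at which its call begins. There is no depth.
A pose or a line that the arm cannot do raises ctrl.IKError and nothing moves.
- ctrl.finish_job(): hands the job in; it is judged then, once.
Readings, each from a call of its own:
- ctrl.current_t(): time.
- ctrl.current_q(): joint angles.
- ctrl.current_qd(): joint speeds.
- ctrl.current_tau(): joint torques, N m.
- ctrl.current_ee_pos(): TCP position.
- ctrl.current_tcp_rot(): TCP orientation.
- ctrl.current_ft_force(): force on the tool from outside, world axes, zero at the start.
- ctrl.current_torque(): the same for the moment, N m.
- ctrl.current_finger_gap(): finger opening in m.
- ctrl.current_grip_force(): force on a finger pad.
Only numpy, scipy, OpenCV 4.12 (cv2) and the standard library are available. Lean on these libraries where they do the work, as an engineer would, in place of code of your own. Each camera call takes 0.05 s, during which the arm holds its last target. There are 200 camera calls.

## Task

The analyser's lid is locked by a small metal cap clipped on the upright rail at its front: pull the cap straight up off the rail against its sprung catch, set it down gently in the shallow steel tray and let go of it. Only then raise the lid by its handle, without letting it drop, and finish while still holding it open at 45 degrees, so that a colleague can look at the sample carousel; the program ends with the lid held still in the gripper. Leave the bottles, cups, ring and tin where they are.

Things in the scene. Friction and masses are not known exactly. Their poses are not given: they have to be found in the camera images.
- analyser: White bench analyser, a fixed low housing 350 (x) x 300 (y) mm, deck 100 high, with a ledge to 145 high along its far edge. Origin on the table under it: it reaches 180 in front of it (local -x, the robot's side), 170 behind and 150 to either side. The grey lid lies on its deck. Turned up to 0.2 rad about z.
- rail_top (a point): Centre of the top of the lock rail, 150 above the table: a steel post 15 (x) x 20 (y) mm standing at the left of the analyser's front (analyser x -154.5, y +85), 5 in front of the lid's front edge, with a sprung ball in its left and right sides. At the start it is inside the lock cap. Its axes are the analyser's.
- lock: Dark steel lock cap, about 120 g, 39 (x) x 38 (y) x 70 (z): a sleeve 40 high over the rail, a foot at its rear (+x) over the lid's front edge, an upright tab on top. Origin under the sleeve's centre; at the start 116 above the table, axes as the analyser's. The catch takes 6 to 12 N straight up over some 5 mm; clear of the rail after 40 mm. It stands on its underside (x -12 to +27, y -19 to +19).
- lock_tab (a point): Centre of the lock's grip tab, 55 above the lock's origin. The tab is 20 (x) x 14 (y) x 30 high (z +40 to +70 of the lock): pinch it from above across its 14 mm.
- lid (a joint): Opening angle of the lid in rad: 0 shut (lying on the deck), grows as it opens, stop at 1.3. It is to be held at 0.785. Nothing keeps it open: it falls shut by its own weight (0.4 to 0.85 kg) when let go.
- lid_handle (a point): Centre of the lid's handle, a black round bar 40 long (lid's y) and 22 in diameter on a steel stem 14 in diameter, 50 above the lid's top; lid shut: 164 above the table. In the lid's frame 210 in front of the hinge axis, 57 above it, mid-way across. Pinched over its flat ends (40 apart) the bar pivots between the fingers as the lid rises. The point's frame turns with the lid.
- lid_hinge (a point): Middle of the lid's hinge axis, which runs along the analyser's y axis at the lid's far edge, 107 above the table (analyser x +100). The lid is a flat panel 242 (x) x 270 (y) x 14 mm; the near edge rises and swings away from the robot.
- tray: Empty shallow steel tray, fixed, 160 (x) x 130 (y) x 28 high, walls and floor 4 mm. Origin at the centre of its underside. To the left or to the right of the analyser (swapped with a grey rack of cups 150 x 120 x 48 high), turned up to 0.2 rad.
- wash_bottle: Bystander: white bottle, 60 in diameter, 160 high, upright; origin under its centre.
- jar: Bystander: amber jar, 60 in diameter, 75 high, upright; origin under its centre.
- cup_a: Bystander: black sample cup, 42 in diameter, 24 high; origin under its centre.
- cup_b: Bystander: black sample cup, 42 in diameter, 24 high; origin under its centre.
- cup_ring: Bystander: aluminium ring, 52 in diameter, 12 high, flat on the table; origin under its centre.
- tin: Bystander: flat round steel tin, 52 in diameter, 18 high; origin under its centre.
Things that resemble listed ones, but are neither listed nor needed, are in the scene too. Of the things like the tray, leave any that is orange; of the rest the larger one is meant. Several things have the shape of the lock; the one meant has the colours described above.

How it is judged:
On the way, in this order (a step that is already met when the one before it is completed fails the run):
1. the lock has been lifted clear of its rail while the lid is shut (z of lock in the frame of analyser above 0.152 m and value of joint lid below 0.06 rad), for 0.1 s.
2. the lock lies in the tray, let go, while the lid is still shut (x of lock in the frame of tray between -0.068 and 0.068 m and y of lock in the frame of tray between -0.053 and 0.053 m and z of lock in the frame of tray below 0.035 m and contact force between lock and the fingers below 0.1 N and linear speed of lock below 0.03 m/s and contact force between lock and tray above 0.2 N and value of joint lid below 0.06 rad), for 0.2 s.
At the end, for the whole second after the job is handed in: The lid is held still by the gripper (finger contact over 0.5 N, no other thing propping it) at 0.785 rad (45 degrees) within 0.1 rad (5.7 degrees), and the lock rests in the tray, let go (value of joint lid between 0.685 and 0.885 rad and velocity of joint lid between -0.05 and 0.05 rad/s and contact force between lid and the fingers above 0.5 N and contact force between lid and lock below 0.1 N and contact force between lid and wash_bottle below 0.1 N and contact force between lid and jar below 0.1 N and contact force between lid and cup_a below 0.1 N and contact force between lid and cup_b below 0.1 N and contact force between lid and cup_ring below 0.1 N and contact force between lid and tin below 0.1 N and x of lock in the frame of tray between -0.068 and 0.068 m and y of lock in the frame of tray between -0.053 and 0.053 m and z of lock in the frame of tray below 0.035 m and contact force between lock and the fingers below 0.1 N and linear speed of lock below 0.03 m/s and contact force between lock and tray above 0.2 N); the arm keeps its last pose, push and grip.
It fails at once if the lid is raised before the lock is in the tray (value of joint lid above 0.15 rad and not (x of lock in the frame of tray between -0.068 and 0.068 m and y of lock in the frame of tray between -0.053 and 0.053 m and z of lock in the frame of tray below 0.035 m)).
It fails at once if the lid is let fall (velocity of joint lid below -2 rad/s).
It fails at once if the lock is dropped or thrown (falls freely faster than 1 m/s) (linear speed of lock above 1 m/s and contact force between lock and the fingers below 0.1 N).
It fails at once if a bystander is pushed more than 40 mm or knocked over (distance of any of wash_bottle, jar, cup_a, cup_b, cup_ring, tin from where it was at the start of the episode above 0.04 m or angle between any of wash_bottle, jar, cup_a, cup_b, cup_ring, tin's own z axis and vertical above 0.5 rad).
It also fails if it takes over 58 s, if anything falls off the work surface, if the arm or the gripper's body presses on something with over 40 N, if the wrist force passes 120 N, or if a joint passes its speed limit or range.

## Working session

There is one attempt and no reset: what is moved stays moved. The work goes in short steps, each a Python script; the robot and the scene stay as the last script left them, time stands still between calls to the robot, and variables do not carry over. Pictures are saved under pics/ and viewed, at most 10 in all, crops included, and the job is handed in when it is done.

```bash
mkdir -p pics; python3 - <<'E'
from station import ctrl
import cv2,pickle
for n in("scene","top"):
    d=ctrl.get_image(n); cv2.imwrite(f"pics/{n}0.png",d["image"][:,:,::-1]); pickle.dump(d,open(f"{n}0.pkl","wb"))
    print({k:v for k,v in d.items() if k!="image"})
E
```

```text
{'fx': 547.1766410986085, 'fy': 547.1766410986085, 'cx': 323.7782017447929, 'cy': 243.0431369052933, 'dist': array([0.04074629, 0.        , 0.        , 0.        , 0.        ]), 'xyz': array([ 1.12402307, -0.78965001,  1.39737405]), 'attitude': array([0.32143158, 0.10688646, 0.29355824, 0.89391307])}
{'fx': 435.546274945951, 'fy': 435.546274945951, 'cx': 318.68297015188176, 'cy': 239.124087228651, 'dist': array([0.02062598, 0.        , 0.        , 0.        , 0.        ]), 'xyz': array([0.37912048, 0.0588598 , 1.16323411]), 'attitude': array([-0.03994543,  0.04166584,  0.71137459, -0.7004388 ])}
```

View pics/scene0.png

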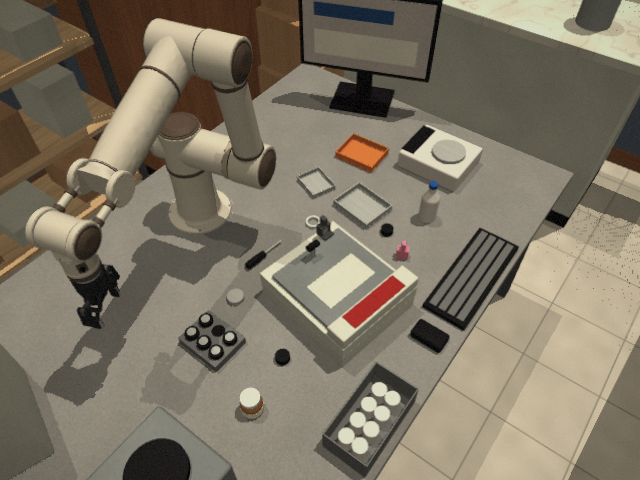

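View pics/top0.png

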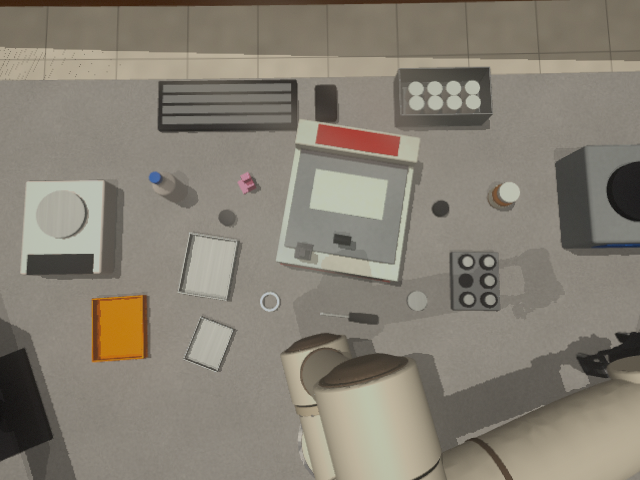

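The scene view shows the analyser centre, the lock at about (325,228) and the handle at (314,244). In the top view the lock is at (303,250), the handle at (342,240), the larger steel tray at (210,266). The orange tray, small tray and pink lock-like thing are decoys.

```bash
cat >h.py <<'E'
import numpy as np,cv2,pickle
from scipy.spatial.transform import Rotation as R
def ray(d,uv):
    K=np.array([[d["fx"],0,d["cx"]],[0,d["fy"],d["cy"]],[0,0,1]])
    p=cv2.undistortPoints(np.array(uv,float).reshape(-1,1,2),K,np.array(d["dist"]))[:,0]
    v=np.c_[p[:,0],-p[:,1],-np.ones(len(p))]
    return np.array(d["xyz"]),R.from_quat(d["attitude"]).apply(v)
def plane(d,uv,z):
    o,v=ray(d,uv); return o+v*((z-o[2])/v[:,2])[:,None]
def tri(d1,u1,d2,u2):
    o1,v1=ray(d1,[u1]);o2,v2=ray(d2,[u2]);A=np.c_[v1[0],-v2[0]]
    s=np.linalg.lstsq(A,o2-o1,rcond=None)[0];a=o1+s[0]*v1[0];b=o2+s[1]*v2[0]
    return (a+b)/2,np.linalg.norm(a-b)
def proj(d,P):
    P=R.from_quat(d["attitude"]).inv().apply(np.atleast_2d(P)-d["xyz"]);P=P*[1,-1,-1]
    K=np.array([[d["fx"],0,d["cx"]],[0,d["fy"],d["cy"]],[0,0,1]])
    return cv2.projectPoints(P,np.zeros(3),np.zeros(3),K,np.array(d["dist"]))[0][:,0]
E
python3 - <<'E'
import cv2
a=cv2.imread("pics/top0.png")[115:315,170:430]; cv2.imwrite("pics/topc.png",cv2.resize(a,None,fx=3,fy=3,interpolation=cv2.INTER_CUBIC))
a=cv2.imread("pics/scene0.png")[170:360,250:430]; cv2.imwrite("pics/scc.png",cv2.resize(a,None,fx=3,fy=3,interpolation=cv2.INTER_CUBIC))
E
```

```text
(no output)
```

View pics/topc.png

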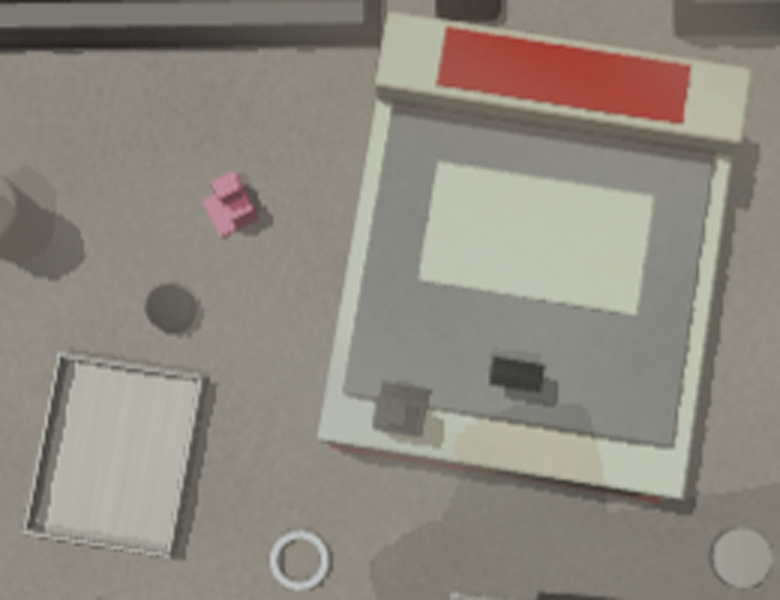

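View pics/scc.png

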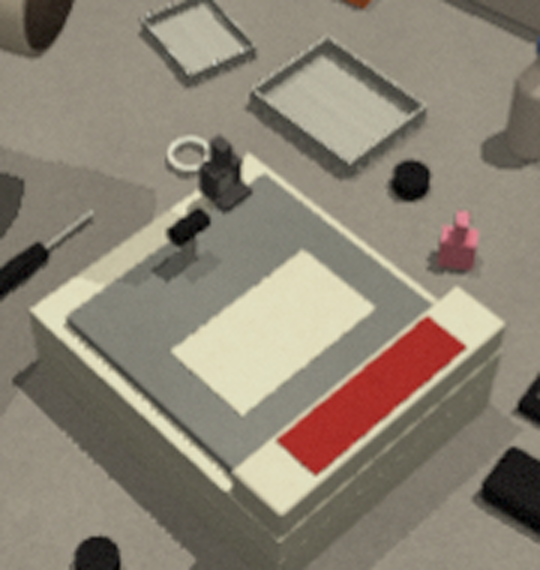

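The crops show sharp corners: in the top crop, the deck front is at (320,440)/(684,498), the ledge's far edge at (388,12)/(749,70) and the tray rim at (60,353),(207,376),(172,557),(25,533). The handle is at (517,374) top and (188,227) scene.

```bash
cat >>h.py <<'E'
def fit(L,W):
    L=np.array(L)[:,:2];W=np.array(W)[:,:2];l=L-L.mean(0);w=W-W.mean(0)
    a=np.arctan2((l[:,0]*w[:,1]-l[:,1]*w[:,0]).sum(),(l*w).sum())
    c,s=np.cos(a),np.sin(a);M=np.array([[c,-s],[s,c]]);t=W.mean(0)-M@L.mean(0)
    return t,a,W-(L@M.T+t)
E
python3 - <<'E'
from h import *
T=pickle.load(open("top0.pkl","rb"));S=pickle.load(open("scene0.pkl","rb"))
tc=lambda u,v:((u+.5)/3-.5+170,(v+.5)/3-.5+115)
sc=lambda u,v:((u+.5)/3-.5+250,(v+.5)/3-.5+170)
pts=[(T,tc(320,440),-.18,.15,.1),(T,tc(684,498),-.18,-.15,.1),(T,tc(388,12),.17,.15,.145),(T,tc(749,70),.17,-.15,.145),
(T,tc(344,396),-.142,.135,.114),(T,tc(673,447),-.142,-.135,.114),
(S,sc(32,312),-.18,-.15,.1),(S,sc(280,517),.17,-.15,.145),(S,sc(504,322),.17,.15,.145),(S,sc(250,153),-.18,.15,.1)]
for sel in(pts[:6],pts[6:],pts):
    W=[plane(d,[uv],z)[0] for d,uv,x,y,z in sel];t,a,r=fit([p[2:4] for p in sel],W);print(t,a);print((r*1e3).round(1).tolist())
c,s=np.cos(a),np.sin(a)
loc=lambda x,y:t+[c*x-s*y,s*x+c*y]
print("tab",loc(-.1545,.085),"handle",loc(-.11,0),"hinge",loc(.1,0))
h,e=tri(T,tc(517,374),S,sc(188,227));print("handle tri",h,e)
print("tabtop",plane(T,[tc(400,406)],.18),plane(S,[sc(220,142)],.186))
print("tabproj",proj(T,np.r_[loc(-.1545,.085),.186]),proj(S,np.r_[loc(-.1545,.085),.186]),tc(402,410),sc(220,142))
tp=[(-1,1,60,353),(-1,-1,207,376),(-1,-1,172,557),(-1,1,25,533)]
L=[(.08,.065),(.08,-.065),(-.08,-.065),(-.08,.065)]
print("tray",fit(L,plane(T,[tc(u,v) for _,_,u,v in tp],.028)))
L=[(.08,.065),(-.08,-.065),(.08,-.065),(-.08,.065)]
print(plane(S,[sc(425,106),sc(250,97),sc(350,168),sc(328,40)],.028))
E
```

```text
[ 0.60007833 -0.01778278] -0.17279090344888398
[[0.9, -1.4], [0.9, -0.4], [-1.1, -2.1], [-2.6, 3.5], [0.3, -0.9], [1.5, 1.3]]
[ 0.60343533 -0.01686835] -0.17822122880397595
[[3.8, 0.4], [-0.8, -0.3], [-3.5, -1.5], [0.4, 1.4]]
[ 0.60141176 -0.01747047] -0.17480143658267266
[[-0.8, -2.0], [-0.2, -1.1], [-2.7, -2.0], [-3.5, 3.4], [-1.3, -1.4], [0.4, 0.6], [5.5, 1.7], [0.6, -0.2], [-1.0, -1.6], [3.0, 2.6]]
tab [0.46404874 0.09310372] handle [0.49308804 0.00165991] hinge [ 0.69988787 -0.03486173]
handle tri [0.49412971 0.00216895 0.16462437] 0.0013636722901741135
tabtop [[0.4688919  0.09148958 0.18      ]] [[0.4650217  0.09513022 0.186     ]]
tabproj [[302.21610778 251.91335255]] [[322.33540847 217.26193152]] (303.66666666666663, 251.33333333333334) (323.0, 217.0)
tray (array([0.44485267, 0.34296166]), np.float64(-0.17639925455282796), array([[-0.00110067,  0.00020753],
       [-0.00050763, -0.0001521 ],
       [ 0.0009133 ,  0.00083124],
       [ 0.000695  , -0.00088668]]))
[[0.53554663 0.39452905 0.028     ]
 [0.36529307 0.28742771 0.028     ]
 [0.51873148 0.26461555 0.028     ]
 [0.38525461 0.41836031 0.028     ]]
```

```bash
cat >>h.py <<'E'
A=-.1748
tA=np.array([.6010,-.0173]);tT=np.array([.4475,.342])
def aw(x,y,z): return np.r_[tA+np.array([[np.cos(A),-np.sin(A)],[np.sin(A),np.cos(A)]])@[x,y],z]
def down(yaw,tilt=0): return (R.from_euler("z",yaw)*R.from_euler("y",tilt)*R.from_euler("x",np.pi)).as_quat()
E
python3 - <<'E'
from h import *
from station import ctrl
import itertools
print(ctrl.current_tcp_rot(),R.from_quat(ctrl.current_tcp_rot()).as_matrix().round(2).tolist(),ctrl.current_ft_force())
tab=aw(-.1545,.085,.30)
for k in(0,np.pi,-np.pi): print(k,ctrl.ik(tab,down(A+k)))
q=down(A); 
if ctrl.ik(tab,q) is None or abs(ctrl.ik(tab,q)[5])>2: q=down(A+np.pi)
print(ctrl.ik(tab,q))
ctrl.reach(tab,q); ctrl.set_gripper(.06,60)
ctrl.move_linear(tab*[1,1,0]+[0,0,.205],speed=.15)
for n in("scene","top"):
    d=ctrl.get_image(n); cv2.imwrite(f"pics/{n}1.png",d["image"][:,:,::-1])
a=cv2.imread("pics/scene1.png")[130:280,220:400]; b=cv2.imread("pics/top1.png")[180:330,220:400]
cv2.imwrite("pics/c1.png",np.hstack([cv2.resize(i,None,fx=2.2,fy=2.2) for i in(a,b)]))
print(ctrl.current_t(),ctrl.current_ee_pos(),ctrl.current_ft_force())
E
```

```text
[ 9.73693514e-01  2.27859975e-01 -2.40953979e-05 -8.78806574e-04] [[0.9, 0.44, -0.0], [0.44, -0.9, 0.0], [0.0, -0.0, -1.0]] [-0.56219554  0.16000256  0.12566426]
0 [-5.77966801e-02 -1.52397470e-01  1.77366909e+00 -4.44089210e-16
  1.52032103e+00  1.68779965e+00]
3.141592653589793 [-0.05779668 -0.15239747  1.77366909  0.          1.52032103 -1.45379301]
-3.141592653589793 [-0.05779668 -0.15239747  1.77366909  0.          1.52032103 -1.45379301]
[-5.77966801e-02 -1.52397470e-01  1.77366909e+00 -4.44089210e-16
  1.52032103e+00  1.68779965e+00]
3.6667 [0.46458996 0.09322515 0.20645703] [ 0.24760494 -0.7103928   0.26158326]
```

View pics/c1.png

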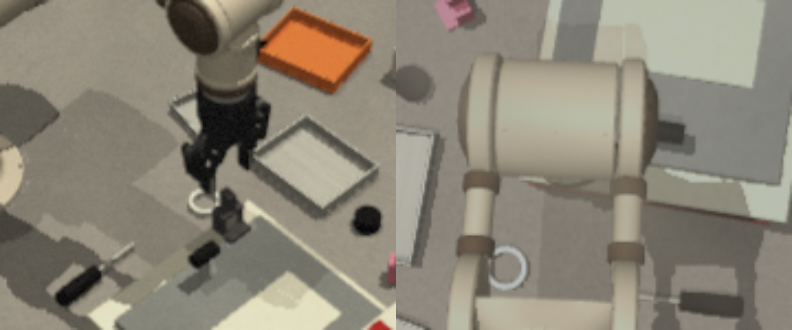

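The scene crop shows the fingers straddling the tab (228,200), the jaws' line along the analyser's y. I descend and grip.

```bash
python3 - <<'E'
from h import *
from station import ctrl
p=aw(-.1545,.085,.160)
print(ctrl.move_linear(p,speed=.06,threshold=6),ctrl.current_ee_pos(),ctrl.current_ft_force())
ctrl.set_gripper(0.0,70); ctrl.sleep(.2)
print(ctrl.current_finger_gap(),ctrl.current_grip_force(),ctrl.current_ee_pos(),ctrl.current_ft_force(),ctrl.current_torque())
E
```

```text
False [0.4639486  0.09326147 0.16035317] [ 0.60116036 -0.21160573  0.24143544]
0.012701651799155897 68.73693466186523 [0.4639683  0.09323773 0.16042487] [ 0.81018814 -0.59465283  4.21113375] [-0.04585978  0.06071709 -0.03571227]
```

```bash
python3 - <<'E'
from h import *
from station import ctrl
p=aw(-.1545,.085,.160)
for z,s in((.175,.03),(.215,.06),(.25,.1)):
    p[2]=z; ctrl.move_linear(p,speed=s); print(ctrl.current_ee_pos()[2],ctrl.current_finger_gap(),np.round(ctrl.current_ft_force(),2))
ctrl.sleep(.2)
ctrl.move_linear(np.r_[tT,.25]+[-.007,.001,0],speed=.15)
ctrl.sleep(.3)
print(ctrl.current_t(),ctrl.current_finger_gap(),ctrl.current_grip_force(),np.round(ctrl.current_ft_force(),2))
for n in("scene","top"):
    d=ctrl.get_image(n); cv2.imwrite(f"pics/{n}2.png",d["image"][:,:,::-1])
a=cv2.imread("pics/scene2.png")[80:280,250:450]; b=cv2.imread("pics/top2.png")[180:380,120:320]
cv2.imwrite("pics/c2.png",np.hstack([cv2.resize(i,None,fx=2,fy=2) for i in(a,b)]))
E
```

```text
0.17683218092637745 0.01240350635697527 [-2.27 -0.68  5.71]
0.21466079397558802 0.012656170064475192 [ 0.25 -0.21 -0.68]
0.24982428248755517 0.012810743749076113 [ 0.39  0.   -1.41]
9.5417 0.012926517584069833 70.09570956230164 [ 0.15 -0.26 -0.59]
```

View pics/c2.png

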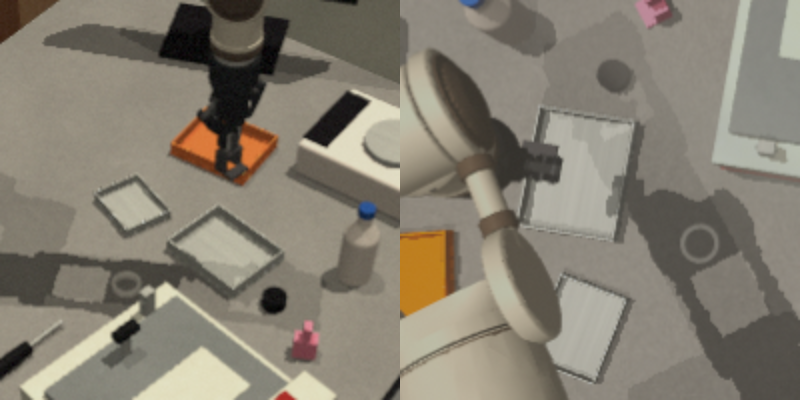

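The lock hangs in the jaws (scene crop (230,165)), the bare rail shows at (148,298), and in the top view it is over the tray. I lower it.

```bash
python3 - <<'E'
from h import *
from station import ctrl
p=np.r_[tT,.07]+[-.007,.001,0]
ctrl.move_linear(p,speed=.15); ctrl.sleep(.2)
p[2]=.040
print(ctrl.move_linear(p,speed=.02,threshold=3),ctrl.current_ee_pos(),np.round(ctrl.current_ft_force(),2))
ctrl.sleep(.2)
ctrl.set_gripper(.045,40); ctrl.sleep(.2)
p=ctrl.current_ee_pos(); p[2]=.30
ctrl.move_linear(p,speed=.2)
ctrl.reach(aw(-.11,0,.26),down(A)); ctrl.set_gripper(.075)
for n in("scene","top"):
    d=ctrl.get_image(n); cv2.imwrite(f"pics/{n}3.png",d["image"][:,:,::-1])
a=cv2.imread("pics/scene3.png")[120:320,250:450]; b=cv2.imread("pics/top3.png")[180:380,150:350]
cv2.imwrite("pics/c3.png",np.hstack([cv2.resize(i,None,fx=2,fy=2) for i in(a,b)]))
print(ctrl.current_t(),ctrl.current_ee_pos())
E
```

```text
True [0.44034891 0.34296822 0.04846561] [-0.97 -0.1   4.16]
16.25 [0.49270105 0.00198977 0.26001975]
```

View pics/c3.png

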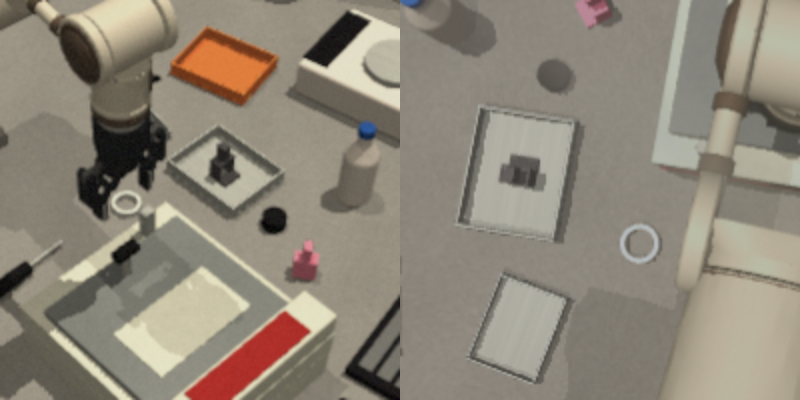

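The lock stands free at the tray's centre (top crop (522,172)), and the gripper hangs over the handle. Next I grip the handle.

```bash
python3 - <<'E'
from h import *
from station import ctrl
p=np.array([.4935,.002,.146])
print(ctrl.move_linear(p,speed=.08,threshold=6),ctrl.current_ee_pos(),np.round(ctrl.current_ft_force(),2))
ctrl.set_gripper(0.0,60); ctrl.sleep(.2)
print(ctrl.current_finger_gap(),ctrl.current_grip_force(),ctrl.current_ee_pos(),np.round(ctrl.current_ft_force(),2))
# start lifting, 10 degrees
hinge=aw(.1,0,.107); ax=R.from_euler("z",A)
p0=ctrl.current_ee_pos()
for th in np.radians([3,6,10]):
    c,s=np.cos(th),np.sin(th)
    d=ax.apply([-.21*c+.057*s+.21,0,.21*s+.057*c-.057])
    ctrl.move_linear(p0+d,speed=.04); print(np.round(ctrl.current_ft_force(),2),ctrl.current_finger_gap(),ctrl.current_t())
np.save("p0.npy",p0)
E
```

```text
False [0.49395541 0.00187842 0.14660443] [ 0.62 -0.55  0.12]
0.039154669726483814 61.415852308273315 [0.49357502 0.00149581 0.14658014] [-3.85 -3.47  6.44]
[ 3.29 -2.54 -5.8 ] 0.03910880515583012 18.8917
[ 3.92 -1.64 -6.62] 0.03902241426643365 19.325
[ 4.75 -3.88 -6.91] 0.0388295576609011 19.8583
```

Handle held (gap 39 mm), carrying the lid's weight; I continue to 45 degrees.

```bash
python3 - <<'E'
from h import *
from station import ctrl
p0=np.load("p0.npy"); ax=R.from_euler("z",A)
for th in np.radians([15,20,25,30,35,40,45]):
    c,s=np.cos(th),np.sin(th)
    d=ax.apply([-.21*c+.057*s+.21,0,.21*s+.057*c-.057])
    ctrl.move_linear(p0+d,speed=.04); print(np.round(ctrl.current_ft_force(),1),round(ctrl.current_finger_gap(),4))
ctrl.sleep(.5)
print(ctrl.current_t(),ctrl.current_ee_pos(),p0+d,np.round(ctrl.current_ft_force(),1))
for n in("scene","top"):
    d=ctrl.get_image(n); cv2.imwrite(f"pics/{n}4.png",d["image"][:,:,::-1]); pickle.dump(d,open(f"{n}4.pkl","wb"))
a=cv2.imread("pics/scene4.png")[130:370,230:430]; cv2.imwrite("pics/c4.png",cv2.resize(a,None,fx=2.5,fy=2.5))
E
```

```text
[ 5.6 -3.3 -8.7] 0.039
[ 4.  -2.7 -8.6] 0.039
[ 4.8 -2.6 -9.6] 0.0393
[  3.2  -4.3 -10.3] 0.0388
[  2.9  -5.  -10.8] 0.0389
[ 1.2 -4.5 -9.9] 0.0393
[ 0.9 -4.2 -9.9] 0.0391
24.7333 [ 0.59417088 -0.01654756  0.27864709] [ 0.59383619 -0.01621055  0.27837765] [  0.7  -5.6 -10.2]
```

View pics/c4.png

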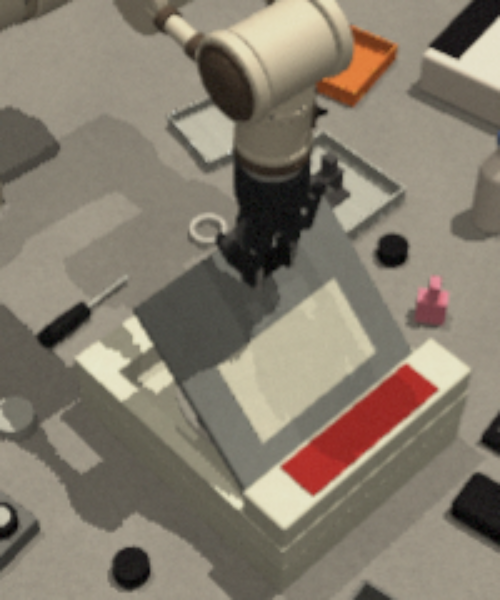

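The lid stands open, with its free right corner at crop (135,310), and the lock is still in the tray at (328,172). I check the angle against that corner.

```bash
python3 - <<'E'
from h import *
from station import ctrl
S=pickle.load(open("scene4.pkl","rb"))
for deg in(40,45,50):
    t=np.radians(deg);c,s=np.cos(t),np.sin(t)
    P=aw(.1-.242*c+.007*s,-.135,.107+.242*s+.007*c); print(deg,(proj(S,P)[0]-[230,130])*2.5)
print(np.abs(ctrl.current_qd()).max(),ctrl.current_grip_force(),ctrl.current_t())
E
```

```text
40 [126.90886531 309.66278895]
45 [135.22651164 308.60936352]
50 [144.64234868 309.03720699]
0.0025869188325107154 61.6884183883667 24.8333
```

The corner matches 45 degrees, so I hand the job in.

```bash
python3 -c "
from station import ctrl
print(ctrl.finish_job())"
```

```text
the job is handed in; nothing more can be done
None
```

The job is handed in: the lock cap stands released in the larger steel tray and the gripper holds the lid still at about 45 degrees, checked in the camera image; `finish_job` returned no verdict.

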